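# Third hand: press a shelf divider against the rear stop while it is screwed on

### The arm

A 6-joint arm with a two-finger parallel gripper is mounted at the origin on the work surface. World frame = base frame: x ahead of the robot, y to its left, z up, the work surface at z = 0. Lengths are in mm, angles in rad, forces in N, time in s.
With the tool pointing down it reaches from about 350 to 775 mm from the base axis. Payload 7.3 kg.
Tool frame: the origin (TCP) lies at the very end of the fingers, on their centre line; the grasp point (between the pads) lies 19 mm behind it; z points along the fingers, y is the line along which they close (so a half turn about z gives the same grasp; the last joint's range is limited). The gripper opens to 92 mm and grips with 3 to 60 N. Pads are 19 mm wide; open, the fingers measure 130 mm over their backs; the gripper's body (75 mm by 190 mm) begins 47 mm behind the grasp point.
Start: joints at [0.994, 0.342, 1.524, -0, 1.275, -0.146], TCP at [219.227, 477.058, 226.741] pointing down, gripper open.
Joint ranges: [-2.53, 2.53], [-0.77, 2.02], [0.04, 2.7], [-1, 4.14], [0.28, 2.66], [-3.11, 3.11]. Speed limits (rad/s): [2.57, 2.57, 3.14, 3.14, 3.14, 3.14].

### API

Orientations are given as [roll, pitch, yaw] about the fixed x, y, z axes, in that order (R = Rz(yaw) Ry(pitch) Rx(roll)).
In Python, from plant import bot gives the robot as it stands.
- The arm moves only by the tool jog_arm, never from a script. Its argument "targets" is a list of rows, each an object with "xyz": the shift along the tool's x, y, z as a fraction of full scale, a list of three; "spin": the turn about the tool's z as a fraction of full scale. In form: [{"xyz": [x, y, z], "spin": spin}, ...]. A call has exactly 10 rows; each row shifts and turns the commanded pose from where the row before left it, along the tool's axes as they then stand; what a row does not reach is not made up. Full scale, the value 1, is 80 mm for a shift and 0.1 rad for a turn. A row lasts 1/8 s, in which the tool goes at most 62.5 mm and 10.7 degrees, less where a joint would pass 70% of its speed; a pose out of reach is approached as far as the arm can. A call with a number of a shift or a turn outside -1 to 1 is refused whole. A call with a gripper value outside its range is refused whole. "gripper" is the opening in per cent of the stroke, from 0 (shut) to 100 (fully open), set as the call begins (left out, the last holds). The fingers move at their own pace and stop on an object; the grip force is fixed at half the most. Time passes only in rows, so rows that do not move let the fingers close, or fill a call up. It gives the time, the measured TCP pose, the force, the opening and the grip force at its end, in the units of the state.
- bot.get_obs(): the state, without advancing time (a new reading comes with each control period).
- bot.capture(name): name is "scene" or "top"; returns the picture (400x640x3 uint8, blue, green, red); there is no depth.
- bot.get_calibration(name): a dict with "vfov" (degrees; the focal length in pixels is half the picture's height over the tangent of half this angle, whatever the lens; pixels are square), "cx", "cy" (the principal point, pixels), "eye" and "rotation" of the camera in the world. Camera axes: x right, y down, z forward; pixel columns grow to the right and rows downward; lengths in mm; the calibration is good to about 2 mm. A picture is of the moment at which its call begins. get_calibration takes no time and is no camera call.
- bot.close_job(): hands the job in; it is judged then, once.
The state is a dict: "time": time; "joint_positions": joint angles; "dq": joint speeds; "tau": joint torques, N m; "tool_pos": TCP position; "tcp_rot": TCP orientation; "contact_force": force on the tool from outside, world axes, zero at the start; "moment": the same for the moment, N m; "grip_width": finger opening in mm; "finger_force": force on a finger pad.
Only numpy, scipy, OpenCV 4.12 (cv2) and the standard library are available. Lean on these libraries where they do the work, as an engineer would, in place of code of your own. Each camera call takes 0.05 s, during which the arm holds its last target. There are 200 camera calls.

### The job

Take the plywood divider that stands loose on the steel shelf and set it endwise, square and upright with its foot on the shelf, against the slotted steel stop along the shelf's back edge, centred on the strip of yellow tape. Without ramming it, push it against the stop with a steady 12 newtons or so (5 to 20 will do), keep that up for three seconds, and finish still holding and pushing, without letting go, so that I can drive the screws in from behind. Leave the dumbbells, the shaker bottle and the red collar where they are.

Things in the scene. Friction and masses are not known exactly. Their poses are not given: they have to be found in the camera images.
- divider_centre (a point): Centre of the loose divider: a birch plywood board 180 mm long, 18 mm thick, 90 mm high, about 0.2 kg, standing on its long edge on the shelf deck. Own x axis runs along the 180 mm length towards the end that goes against the stop (at the start that end is the one nearer the stop), y through the thickness, z up; the deck is 45 mm below this point. The board is grasped across its 18 mm thickness from above.
- divider: The same board; this origin is the centre of its underside (on the deck at the start), axes as above.
- divider_end (a point): Middle of the end face of the divider that goes against the stop: 90 mm along the board's x from its centre, 45 mm above its underside.
- mark: Strip of yellow tape, 18 mm wide, running 80 mm forward on the deck from the stop, up the stop's face, over its top and down its back. Origin: on the deck surface, at the foot of the stop's face, in the middle of the strip. x points straight into the stop (away from the robot, square to its face), y along the stop, z up. The face of the stop is the plane x = 0 of this frame and the deck is z = 0.
- stop: Rigid slotted steel angle bolted along the whole back edge of the shelf: 900 mm long, 4 mm thick, its face (towards the robot) standing 60 mm above the deck. It does not give. The push it feels is the tool's push less the drag of the divider's foot on the deck (friction about 0.45 to 0.75 of whatever weight or downward push rests on the foot), so set the foot down lightly. Origin: on that face, at deck height, in the middle of its length; axes parallel to the tape's.
- shelf: Fixed grey powder-coated steel shelf panel, 300 mm deep (x) by 900 mm long (y), on feet; the deck is 60 mm above the bench. Origin at bench height under the middle of the panel; the stop's face is 150 mm from it along x. The shelf is turned up to 0.15 rad about the vertical.
- dumbbell_a: Black hex dumbbell lying along the shelf's x: 190 mm long, 74 mm high, up to 86 mm wide, 2.5 kg. Bystander. Origin: middle of its underside.
- dumbbell_b: A second dumbbell just like it. Bystander.
- shaker: Closed white shaker bottle with black lid, 92 mm across, 180 mm high, standing. Bystander. Origin: middle of its underside.
- collar: Red plastic star-shaped spinlock collar lying flat, 78 mm across, 24 mm high. Bystander. Origin: middle of its underside.

How it is judged (in metres and radians):
On the way:
1. the divider is held at the tape, square, upright and on the deck, pressed on the stop with 5 to 20 N for 3 s on end (y of divider_end in the frame of mark between -0.007 and 0.007 m and x of divider_end in the frame of mark above -0.004 m and z of divider in the frame of mark below 0.004 m and angle between the x axis of divider and the x axis of mark, either way round below 0.06 rad and angle between divider's own z axis and vertical below 0.06 rad and contact force between divider and stop between 5 and 20 N and contact force between the fingers and divider above 2 N and linear speed of divider below 0.01 m/s), for 3 s.
At the end, for the whole second after the job is handed in: The robot's fingers still hold the divider, at rest, end against the stop (middle of the end within 4 mm of the face), within 7 mm of the tape's middle, square to the stop and upright within 0.06 rad, foot within 4 mm of the deck, and the force between divider and stop is 5 to 20 N (all of step 1); the arm keeps its last pose, push and grip.
It fails at once if the divider is rammed or crushed against the stop (over 40 N) (contact force between divider and stop above 40 N).
It fails at once if the dumbbell_a is disturbed (shifted over 15 mm or tipped) (distance of dumbbell_a from where it was at the start of the episode above 0.015 m or angle between dumbbell_a's own z axis and vertical above 0.25 rad).
It fails at once if the dumbbell_b is disturbed (shifted over 15 mm or tipped) (distance of dumbbell_b from where it was at the start of the episode above 0.015 m or angle between dumbbell_b's own z axis and vertical above 0.25 rad).
It fails at once if the shaker is disturbed (shifted over 15 mm or tipped) (distance of shaker from where it was at the start of the episode above 0.015 m or angle between shaker's own z axis and vertical above 0.25 rad).
It fails at once if the collar is disturbed (shifted over 15 mm or tipped) (distance of collar from where it was at the start of the episode above 0.015 m or angle between collar's own z axis and vertical above 0.25 rad).
It also fails if it takes over 58 s, if anything falls off the work surface, if the arm or the gripper's body presses on something with over 40 N, if the wrist force passes 120 N, or if a joint passes its speed limit or range.

## Working session

There is one attempt and no reset: what is moved stays moved. The work goes in short steps, Python scripts to look and compute and a tool call to move; the robot and the scene stay as the last step left them, time stands still between calls to the robot, and variables do not carry over. Pictures are saved under pics/ and viewed, at most 10 in all, crops included, and the job is handed in when it is done.

Besides the shell and the picture viewer there is one more tool, called after "Call:" as a command line: name --argument value ..., lists and objects as JSON in quotes. jog_arm: Moves the arm, as the interface text tells. Shift numbers are shares of 80 mm and turn numbers shares of 0.1 rad, none past 1 either way. Its arguments: {"type":"object","properties":{"targets":{"type":"array","items":{"type":"object","properties":{"xyz":{"type":"array","items":{"type":"number"}},"spin":{"type":"number"}}}},"gripper":{"type":"number"}},"required":["targets"]}

```bash
mkdir -p pics; python3 - <<'E'
from plant import bot
import cv2
o=bot.get_obs();print({k:o[k] for k in('time','tool_pos','tcp_rot','contact_force','grip_width')})
for n in('scene','top'):
    cv2.imwrite(f'pics/{n}0.png',bot.capture(n));print(bot.get_calibration(n))
E
```

```text
{'time': 0.0, 'tool_pos': array([218.98643393, 476.68118677, 226.0415049 ]), 'tcp_rot': array([-3.14004641e+00, -2.50390624e-04,  2.71078425e+00]), 'contact_force': array([-0.02188755, -0.38131611,  0.30816812]), 'grip_width': 91.98414707135369}
{'vfov': 51.63759241635694, 'cx': 314.9466496643028, 'cy': 196.499477296697, 'eye': array([1343.09760618,  274.31901885, 1152.05320879]), 'rotation': array([-2.50675735e+00, -1.55084004e-03,  1.89823877e+00])}
{'vfov': 55.83586704394653, 'cx': 318.83944958288373, 'cy': 202.56472250980116, 'eye': array([ 492.78793665,   18.95723207, 1008.9221046 ]), 'rotation': array([-3.03523665,  0.01658267, -1.54642391])}
```

View pics/scene0.png

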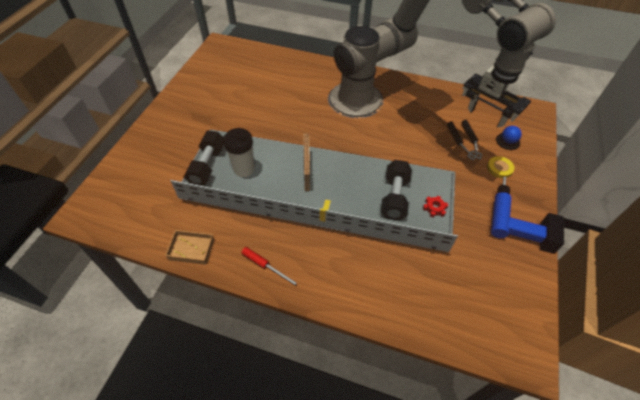

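View pics/top0.png

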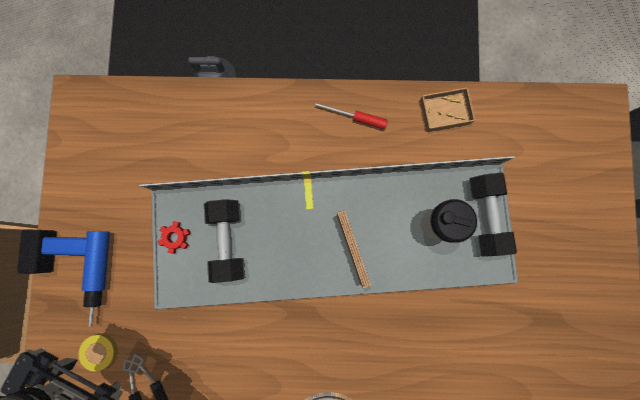

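The scene view shows the divider at about (307,163) and the tape at (325,208). The top view has the divider from (341,211) to (367,287), the tape at (308,190), and the stop's edge from (145,186) to (512,158).

```bash
cat > h.py <<'E'
import numpy as np, cv2
from scipy.spatial.transform import Rotation as Ro
from plant import bot
def ray(n,uv):
    c=bot.get_calibration(n);f=200/np.tan(np.radians(c['vfov']/2))
    uv=np.atleast_2d(uv).astype(float)
    d=np.c_[(uv[:,0]-c['cx'])/f,(uv[:,1]-c['cy'])/f,np.ones(len(uv))]
    return c['eye'],d@Ro.from_euler('xyz',c['rotation']).as_matrix().T
def cast(n,uv,z):
    e,d=ray(n,uv);return e+d*((z-e[2])/d[:,2])[:,None]
def proj(n,p):
    c=bot.get_calibration(n);f=200/np.tan(np.radians(c['vfov']/2))
    q=(np.atleast_2d(p)-c['eye'])@Ro.from_euler('xyz',c['rotation']).as_matrix()
    return q[:,:2]/q[:,2:]*f+[c['cx'],c['cy']]
E
python3 - <<'E'
from h import *
im=cv2.imread('pics/top0.png');hsv=cv2.cvtColor(im,cv2.COLOR_BGR2HSV)
def mask(lo,hi,x0,x1,y0,y1):
    m=np.zeros(im.shape[:2],np.uint8);m[y0:y1,x0:x1]=cv2.inRange(hsv,lo,hi)[y0:y1,x0:x1];return m
t=mask((22,120,80),(35,255,255),280,340,160,220)
d=mask((0,60,60),(22,255,255),325,385,200,292)
for nm,m,z in(('tape',t,60),('div',d,150)):
    p=cv2.findNonZero(m)[:,0];r=cv2.minAreaRect(p);b=cv2.boxPoints(r);print(nm,len(p),b.round(1).tolist());print(cast('top',b,z).round(1).tolist())
big=np.hstack([cv2.resize(im[150:300,270:400],None,fx=3,fy=3,interpolation=2),cv2.resize(cv2.merge([t,d,d*0])[150:300,270:400],None,fx=3,fy=3)])
cv2.imwrite('pics/c1.png',big)
# stop edges
print(cast('top',[[152,188],[516,281],[158,308],[512,158],[145,186]],60).round(0).tolist())
E
```

```text
tape 239 [[302.70001220703125, 171.0], [309.3999938964844, 170.39999389648438], [312.70001220703125, 207.89999389648438], [306.0, 208.5]]
[[673.7, 80.2, 60.0], [675.6, 63.2, 60.0], [579.7, 52.3, 60.0], [577.8, 69.1, 60.0]]
div 751 [[335.5, 212.60000610351562], [344.5, 209.39999389648438], [370.70001220703125, 285.3999938964844], [361.70001220703125, 288.5]]
[[562.1, -3.1, 150.0], [569.7, -23.5, 150.0], [400.9, -84.8, 150.0], [393.5, -64.8, 150.0]]
[[622.0, 465.0, 60.0], [411.0, -451.0, 60.0], [323.0, 428.0, 60.0], [719.0, -450.0, 60.0], [626.0, 483.0, 60.0]]
```

View pics/c1.png

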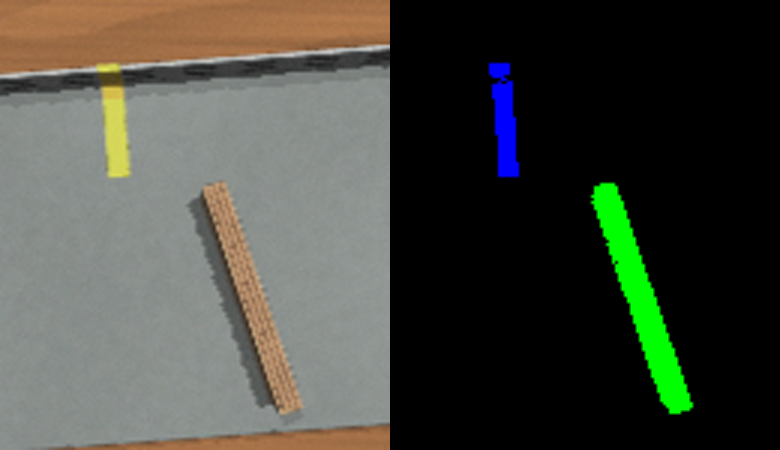

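The crop shows clean masks: tape front end at about row 209 (top view), and the divider's top face cleanly outlined. Next is the stop's direction and the tape centre line.

```bash
python3 - <<'E'
from h import *
im=cv2.imread('pics/top0.png');g=cv2.cvtColor(im,cv2.COLOR_BGR2GRAY).astype(float);hsv=cv2.cvtColor(im,cv2.COLOR_BGR2HSV)
P=[]
for c in list(range(170,295,3))+list(range(325,490,3)):
    r0=186-(c-145)*28/367; a=int(r0)-6
    col=g[a:a+14,c];k=np.argmin(np.diff(col));P.append((c,a+k+.5))
P=np.float32(P)
def fit(p):
    v=cv2.fitLine(p,cv2.DIST_HUBER,0,.01,.01).ravel();return v
v=fit(P);res=np.abs((P-v[2:])@[-v[1],v[0]]);print('res',np.median(res))
w=cast('top',[v[2:]-v[:2]*150,v[2:]+v[:2]*150],120);print('stop',w)
d=w[0]-w[1];d=d[:2] if d[1]>0 else -d[:2]
yaw=np.arctan2(-d[0],d[1]);print('yaw',yaw)
ex=np.array([np.cos(yaw),np.sin(yaw)]);ey=np.array([-ex[1],ex[0]])
m=cv2.inRange(hsv,(22,100,80),(35,255,255));m[:184]=0;m[212:]=0;m[:,:290]=0;m[:,330:]=0
q=cast('top',cv2.findNonZero(m)[:,0],60)[:,:2]
print('tape y',(q@ey).min(),(q@ey).max(),(q@ey).mean(),'front',(q@ex).min(), 'slope',np.polyfit(q@ex,q@ey,1)[0])
print('face x (z120)',w[:,:2]@ex)
dm=cv2.inRange(hsv,(0,60,60),(22,255,255));dm[:200]=0;dm[292:]=0;dm[:,:325]=0;dm[:,385:]=0
p=cast('top',cv2.findNonZero(dm)[:,0],150)[:,:2];c=p.mean(0);u=np.linalg.svd(p-c,full_matrices=False)[2][0];u*=np.sign(u[0])
s=(p-c)@u;print('div',c,np.arctan2(u[1],u[0]),s.min(),s.max(),np.ptp((p-c)@[-u[1],u[0]]))
print('divider centre in mark',ex@c,ey@c)
E
```

```text
res 0.25802436
stop [[ 628.40093133  367.86955979  120.        ]
 [ 698.4860797  -345.15305456  120.        ]]
yaw 0.09797829237816591
tape y -4.674949337297426 13.057201591263468 4.162402403535012 front 582.0148712194394 slope 0.006421696903294736
face x (z120) [661.37269021 661.37269021]
div [480.44005471 -44.53041849] 0.351351234459491 -88.5724479157735 90.95536019615872 21.579710699009027
divider centre in mark 473.77981064313764 -91.31426704243276
```

Call:
jog_arm --gripper 100 --targets '[{"xyz": [0,0,0],"spin": -0.98},{"xyz": [0,0,0],"spin": -0.98},{"xyz": [0,0,0],"spin": -0.98},{"xyz": [0,0,0],"spin": -0.98},{"xyz": [0,0,0],"spin": -0.98},{"xyz": [0,0,0],"spin": -0.98},{"xyz": [0,0,0],"spin": -0.98},{"xyz": [0,0,0],"spin": -0.96},{"xyz": [0,0,0],"spin": 0},{"xyz": [0,0,0],"spin": 0}]'

```text
time: 1.35
tool_pos: [219.2, 477.0, 226.6]
tcp_rot: [-3.141, -0.0, -2.792]
contact_force: [0.4, 0.6, 0.4]
grip_width: 92.0
finger_force: 0.0
```

Call:
jog_arm --targets '[{"xyz": [-0.08,-0.7,0],"spin": 0},{"xyz": [-0.08,-0.7,0],"spin": 0},{"xyz": [-0.08,-0.7,0],"spin": 0},{"xyz": [-0.08,-0.7,0],"spin": 0},{"xyz": [-0.08,-0.7,0],"spin": 0},{"xyz": [-0.08,-0.7,0],"spin": 0},{"xyz": [-0.08,-0.7,0],"spin": 0},{"xyz": [-0.08,-0.7,0],"spin": 0},{"xyz": [-0.08,-0.7,0],"spin": 0},{"xyz": [-0.08,-0.7,0],"spin": 0}]'

```text
time: 2.6
tool_pos: [472.6, -28.6, 226.9]
tcp_rot: [-3.142, 0.001, -2.792]
contact_force: [1.3, 0.5, -0.2]
grip_width: 92.1
finger_force: 0.0
```

Call:
jog_arm --targets '[{"xyz": [0,-0.25,0],"spin": 0},{"xyz": [0,0,0],"spin": 0},{"xyz": [0,0,0],"spin": 0},{"xyz": [0,0,0],"spin": 0},{"xyz": [0,0,0],"spin": 0},{"xyz": [0,0,0],"spin": 0},{"xyz": [0,0,0],"spin": 0},{"xyz": [0,0,0],"spin": 0},{"xyz": [0,0,0],"spin": 0},{"xyz": [0,0,0],"spin": 0}]'

```text
time: 3.85
tool_pos: [478.9, -45.6, 226.7]
tcp_rot: [3.141, 0.0, -2.791]
contact_force: [-0.2, -0.5, -0.0]
grip_width: 91.5
finger_force: 0.0
```

Call:
jog_arm --targets '[{"xyz": [0,0,0.2],"spin": 0},{"xyz": [0,0,0.2],"spin": 0},{"xyz": [0,0,0.2],"spin": 0},{"xyz": [0,0,0.2],"spin": 0},{"xyz": [0,0,0.2],"spin": 0},{"xyz": [0,0,0.2],"spin": 0},{"xyz": [0,0,0.2],"spin": 0},{"xyz": [0,0,0.18],"spin": 0},{"xyz": [0,0,0],"spin": 0},{"xyz": [0,0,0],"spin": 0}]'

```text
time: 5.1
tool_pos: [479.2, -45.6, 100.7]
tcp_rot: [-3.141, 0.001, -2.79]
contact_force: [-0.7, 0.7, 0.2]
grip_width: 91.6
finger_force: 0.0
```

Call:
jog_arm --gripper 0 --targets '[{"xyz": [0,0,0],"spin": 0},{"xyz": [0,0,0],"spin": 0},{"xyz": [0,0,0],"spin": 0},{"xyz": [0,0,0],"spin": 0},{"xyz": [0,0,0],"spin": 0},{"xyz": [0,0,0],"spin": 0},{"xyz": [0,0,0],"spin": 0},{"xyz": [0,0,0],"spin": 0},{"xyz": [0,0,0],"spin": 0},{"xyz": [0,0,0],"spin": 0}]'

```text
time: 6.35
tool_pos: [478.8, -45.5, 100.3]
tcp_rot: [3.142, 0.0, -2.79]
contact_force: [0.3, 0.3, -0.5]
grip_width: 17.8
finger_force: 30.0
```

Call:
jog_arm --targets '[{"xyz": [0,0,-0.06],"spin": 0},{"xyz": [0,0,-0.06],"spin": 0},{"xyz": [0,0,0],"spin": 0.5},{"xyz": [0,0,0],"spin": 0.5},{"xyz": [0,0,0],"spin": 0.5},{"xyz": [0,0,0],"spin": 0.5},{"xyz": [0,0,0],"spin": 0.5},{"xyz": [0,0,0],"spin": 0.03},{"xyz": [0,0,0],"spin": 0},{"xyz": [0,0,0],"spin": 0}]'

```text
time: 7.6
tool_pos: [478.9, -45.5, 110.0]
tcp_rot: [3.142, 0.0, -3.043]
contact_force: [-0.5, 0.1, -2.1]
grip_width: 17.6
finger_force: 30.0
```

Call:
jog_arm --targets '[{"xyz": [-0.13,0.15,0],"spin": 0},{"xyz": [-0.13,0.15,0],"spin": 0},{"xyz": [-0.13,0.15,0],"spin": 0},{"xyz": [-0.13,0.15,0],"spin": 0},{"xyz": [-0.13,0.15,0],"spin": 0},{"xyz": [-0.13,0.15,0],"spin": 0},{"xyz": [-0.13,0.15,0],"spin": 0},{"xyz": [-0.13,0.15,0],"spin": 0},{"xyz": [0,0,0],"spin": 0},{"xyz": [0,0,0],"spin": 0}]'

```text
time: 8.85
tool_pos: [551.9, 58.0, 109.7]
tcp_rot: [-3.142, -0.001, -3.043]
contact_force: [0.7, 0.2, -2.0]
grip_width: 18.3
finger_force: 30.0
```

```bash
python3 - <<'E'
from h import *
im=bot.capture('top');cv2.imwrite('pics/t2raw.png',im);s=bot.capture('scene');cv2.imwrite('pics/s2raw.png',s)
a=cv2.resize(im[150:270,260:390],None,fx=3,fy=3,interpolation=2);b=cv2.resize(s[100:220,260:390],None,fx=3,fy=3,interpolation=2)
cv2.imwrite('pics/t2.png',np.hstack([a,b]));o=bot.get_obs();print(o['tool_pos'],o['tcp_rot'],o['contact_force'])
E
```

```text
[551.94050262  57.75672785 109.89639123] [-3.14153456e+00 -3.68825895e-04 -3.04383780e+00] [-0.39592097  0.68998887 -1.56271192]
```

View pics/t2.png

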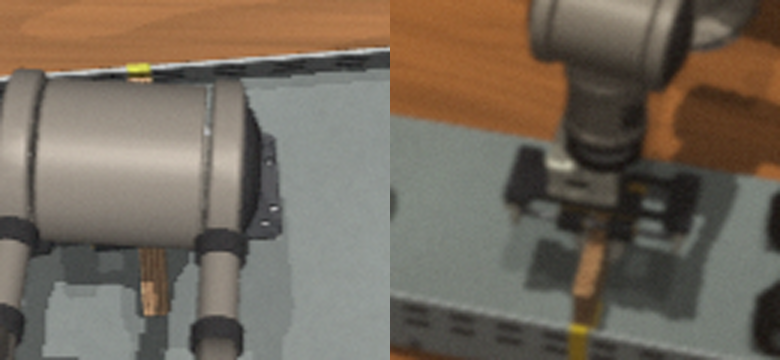

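The top view shows the board's front end at (307,176) below the tape at (306,173), and its tail at (311,245). In the scene view the board's end is at about (456-390)/… next to the tape at (324,215). I'll put numbers on it.

```bash
python3 - <<'E'
from h import *
yaw=.098;ex=np.array([np.cos(yaw),np.sin(yaw)]);ey=np.array([-ex[1],ex[0]])
t=cv2.imread('pics/t2raw.png');s=cv2.imread('pics/s2raw.png')
H=lambda i:cv2.cvtColor(i,cv2.COLOR_BGR2HSV)
def pts(im,lo,hi,x0,x1,y0,y1):
    m=cv2.inRange(H(im),lo,hi);k=np.zeros_like(m);k[y0:y1,x0:x1]=m[y0:y1,x0:x1];return cv2.findNonZero(k)[:,0]
def rows(nm,p,n,z):
    q=cast(n,p,z)[:,:2]
    for r in np.unique(p[:,1]):
        k=p[:,1]==r;print(nm,r,p[k,0].min(),p[k,0].max(),'y %.1f'%(q[k]@ey).mean(),'x %.1f'%(q[k]@ex).mean())
rows('tape top',pts(t,(22,120,80),(35,255,255),295,320,168,178),'top',120)
rows('tail',pts(t,(5,70,60),(20,255,255),303,320,234,258),'top',160)
rows('S end',pts(s,(3,60,70),(20,255,255),318,336,170,206),'scene',120)
rows('S tape',pts(s,(22,120,80),(35,255,255),315,335,200,228),'scene',120)
E
```

```text
tape top 171 303 309 y 3.4 x 666.0
tape top 172 303 309 y 3.6 x 663.6
tape top 173 303 309 y 3.7 x 661.2
tape top 174 303 309 y 3.9 x 658.8
tape top 175 304 309 y 4.1 x 656.4
tail 234 307 314 y 1.9 x 514.4
tail 235 307 314 y 2.1 x 512.2
tail 236 307 314 y 2.2 x 509.9
tail 237 307 314 y 2.4 x 507.7
tail 238 307 314 y 2.5 x 505.5
tail 239 307 314 y 2.7 x 503.3
tail 240 307 314 y 2.8 x 501.0
tail 241 307 315 y 1.9 x 498.7
tail 242 307 315 y 2.1 x 496.5
tail 243 307 315 y 2.2 x 494.3
tail 244 307 315 y 2.4 x 492.1
tail 245 307 315 y 2.5 x 489.9
tail 246 307 315 y 2.7 x 487.6
tail 247 307 315 y 2.8 x 485.4
tail 248 307 315 y 3.0 x 483.2
tail 249 307 315 y 3.2 x 481.0
tail 250 307 315 y 3.3 x 478.8
tail 251 308 315 y 2.4 x 476.5
tail 252 308 315 y 2.5 x 474.3
tail 253 308 315 y 2.7 x 472.1
tail 254 308 315 y 2.8 x 469.9
S end 177 329 329 y -3.5 x 536.8
S end 178 326 330 y -5.0 x 541.4
S end 179 325 330 y -6.4 x 546.0
S end 180 325 330 y -5.6 x 550.0
S end 181 324 331 y -4.7 x 554.0
S end 182 324 332 y -2.3 x 557.6
S end 183 324 331 y -3.0 x 561.9
S end 184 323 331 y -3.7 x 566.2
S end 185 
[... 374 characters left out ...]
2.8 x 614.6
S end 197 320 328 y -2.0 x 618.4
S end 198 321 328 y 0.3 x 621.8
S end 199 321 329 y 1.5 x 625.4
S end 200 322 329 y 2.3 x 629.1
S end 201 321 328 y 1.7 x 633.2
S end 202 322 330 y 7.1 x 635.8
S end 203 322 328 y 3.7 x 640.5
S end 204 322 328 y 7.3 x 643.5
S end 205 321 327 y 4.0 x 648.1
S tape 208 321 323 y 1.0 x 660.3
S tape 209 320 326 y 4.8 x 663.2
S tape 210 320 325 y 4.1 x 667.1
S tape 211 320 325 y 4.9 x 670.7
S tape 212 322 324 y 7.1 x 673.9
S tape 213 320 322 y 2.1 x 678.8
S tape 214 325 325 y 14.6 x 679.6
S tape 215 323 323 y 9.5 x 684.5
S tape 216 323 323 y 10.3 x 688.1
S tape 217 320 320 y 2.3 x 693.6
S tape 218 322 324 y 11.8 x 695.1
S tape 220 322 324 y 13.4 x 702.0
```

Call:
jog_arm --targets '[{"xyz": [0,0.02,0.03],"spin": 0},{"xyz": [0,0,0.03],"spin": 0},{"xyz": [0,0,0.03],"spin": 0},{"xyz": [0,0,0.02],"spin": 0},{"xyz": [0,0,0.01],"spin": 0},{"xyz": [-0.02,0,0],"spin": 0},{"xyz": [-0.02,0,0],"spin": 0},{"xyz": [-0.02,0,0],"spin": 0},{"xyz": [-0.02,0,0],"spin": 0},{"xyz": [0,0,0],"spin": 0}]'

```text
time: 10.2
tool_pos: [558.6, 60.4, 100.3]
tcp_rot: [3.142, 0.0, -3.043]
contact_force: [-0.5, 0.1, -1.4]
grip_width: 17.6
finger_force: 30.0
```

Call:
jog_arm --targets '[{"xyz": [-0.01,0,0],"spin": 0},{"xyz": [-0.01,0,0],"spin": 0},{"xyz": [-0.01,0,0],"spin": 0},{"xyz": [-0.01,0,0],"spin": 0},{"xyz": [-0.005,0,0],"spin": 0},{"xyz": [-0.005,0,0],"spin": 0},{"xyz": [-0.005,0,0],"spin": 0},{"xyz": [-0.005,0,0],"spin": 0},{"xyz": [0,0,0],"spin": 0},{"xyz": [0,0,0],"spin": 0}]'

```text
time: 11.45
tool_pos: [563.3, 60.9, 100.3]
tcp_rot: [3.142, 0.0, -3.043]
contact_force: [0.1, 1.4, -2.5]
grip_width: 17.9
finger_force: 30.0
```

Call:
jog_arm --targets '[{"xyz": [-0.005,0,0],"spin": 0},{"xyz": [-0.005,0,0],"spin": 0},{"xyz": [-0.005,0,0],"spin": 0},{"xyz": [-0.005,0,0],"spin": 0},{"xyz": [-0.005,0,0],"spin": 0},{"xyz": [-0.005,0,0],"spin": 0},{"xyz": [-0.005,0,0],"spin": 0},{"xyz": [0,0,0],"spin": 0},{"xyz": [0,0,0],"spin": 0},{"xyz": [0,0,0],"spin": 0}]'

```text
time: 12.7
tool_pos: [564.7, 61.1, 100.4]
tcp_rot: [3.141, -0.003, -3.043]
contact_force: [-7.5, -1.4, 3.2]
grip_width: 18.2
finger_force: 30.0
```

Call:
jog_arm --targets '[{"xyz": [-0.004,0,0],"spin": 0},{"xyz": [-0.004,0,0],"spin": 0},{"xyz": [-0.004,0,0],"spin": 0},{"xyz": [0,0,0],"spin": 0},{"xyz": [0,0,0],"spin": 0},{"xyz": [0,0,0],"spin": 0},{"xyz": [0,0,0],"spin": 0},{"xyz": [0,0,0],"spin": 0},{"xyz": [0,0,0],"spin": 0},{"xyz": [0,0,0],"spin": 0}]'

```text
time: 13.95
tool_pos: [564.6, 61.1, 100.4]
tcp_rot: [3.141, -0.005, -3.043]
contact_force: [-11.1, -1.8, 6.2]
grip_width: 17.7
finger_force: 30.0
```

```bash
python3 - <<'E'
from h import *
im=bot.capture('top');cv2.imwrite('pics/t3raw.png',im);s=bot.capture('scene')
a=cv2.resize(im[150:270,260:390],None,fx=3,fy=3,interpolation=2);b=cv2.resize(s[140:230,280:378],None,fx=4,fy=4,interpolation=2)
cv2.imwrite('pics/t3.png',np.hstack([a,b]))
for i in range(3):
    o=bot.get_obs();print(o['time'],o['tool_pos'],o['tcp_rot'],o['contact_force'],o['moment']);bot.capture('top')
E
```

```text
14.05 [564.61474321  61.05470635 100.3435186 ] [ 3.14142898 -0.00499653 -3.04328827] [-11.06802114  -1.18928802   5.41624552] [-0.20870762  1.28146775 -0.0558039 ]
14.1 [564.64706981  61.06323386 100.36932049] [ 3.14144767 -0.00490754 -3.04324216] [-10.79175263  -1.93875614   5.6493267 ] [-0.20109109  1.25249344 -0.1319504 ]
14.15 [564.63703645  61.06450573 100.35906306] [ 3.14144874 -0.00491979 -3.04325095] [-10.81356203  -1.88425948   5.29263581] [-0.22420804  1.33511034 -0.04809257]
```

View pics/t3.png

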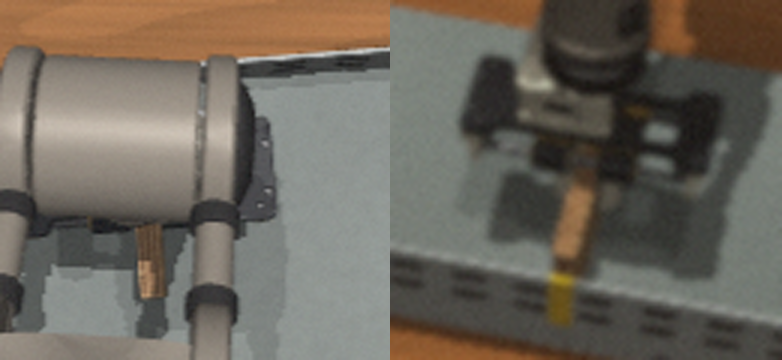

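The top view shows the board's end at the stop and its tail at (310,240). In the scene view the board's end meets the tape at about (422,207)/4 of the crop. I'll check the y offset numerically.

Call:
jog_arm --targets '[{"xyz": [0,0,-0.005],"spin": 0},{"xyz": [0,0,-0.005],"spin": 0},{"xyz": [-0.004,0,0],"spin": 0},{"xyz": [-0.003,0,0],"spin": 0},{"xyz": [0,0,0],"spin": 0},{"xyz": [0,0,0],"spin": 0},{"xyz": [0,0,0],"spin": 0},{"xyz": [0,0,0],"spin": 0},{"xyz": [0,0,0],"spin": 0},{"xyz": [0,0,0],"spin": 0}]'

```text
time: 15.45
tool_pos: [564.6, 61.1, 100.6]
tcp_rot: [3.141, -0.007, -3.043]
contact_force: [-11.3, -1.0, 2.8]
grip_width: 17.7
finger_force: 30.0
```

```bash
python3 - <<'E'
from h import *
yaw=.098;ex=np.array([np.cos(yaw),np.sin(yaw)]);ey=np.array([-ex[1],ex[0]])
t=bot.capture('top');s=bot.capture('scene')
def pts(im,lo,hi,x0,x1,y0,y1):
    m=cv2.inRange(cv2.cvtColor(im,cv2.COLOR_BGR2HSV),lo,hi);k=np.zeros_like(m);k[y0:y1,x0:x1]=m[y0:y1,x0:x1];return cv2.findNonZero(k)[:,0]
p=pts(t,(5,70,60),(20,255,255),303,320,227,248);q=cast('top',p,150)[:,:2];print('tail y',(q@ey).mean(),'slope',np.polyfit(q@ex,q@ey,1)[0],'xmin',(q@ex).min())
p=pts(s,(3,60,70),(20,255,255),315,336,185,206)
print([(int(r),p[p[:,1]==r,0].min(),p[p[:,1]==r,0].max()) for r in np.unique(p[:,1])])
f=573
print('expect top face corners/foot of end if y=3.8:',[proj('scene',np.r_[662*ex+(3.8+dy)*ey,z]).round(1)[0].tolist() for z in(150,120) for dy in(9,-9)])
p=pts(s,(20,110,70),(35,255,255),310,340,204,225)
print('tape',[(int(r),p[p[:,1]==r,0].min(),p[p[:,1]==r,0].max()) for r in np.unique(p[:,1])])
o=bot.get_obs();print(o['contact_force'],o['moment'],o['tcp_rot'])
E
```

```text
tail y 4.2616105528671415 slope 0.00029356664213890264 xmin 484.8506037761485
[(185, np.int32(325), np.int32(329)), (186, np.int32(324), np.int32(330)), (187, np.int32(324), np.int32(331)), (188, np.int32(323), np.int32(331)), (189, np.int32(323), np.int32(331)), (190, np.int32(323), np.int32(331)), (191, np.int32(323), np.int32(330)), (192, np.int32(322), np.int32(330)), (193, np.int32(322), np.int32(330)), (194, np.int32(322), np.int32(330)), (195, np.int32(321), np.int32(330)), (196, np.int32(321), np.int32(329)), (197, np.int32(321), np.int32(329)), (198, np.int32(321), np.int32(329)), (199, np.int32(321), np.int32(329)), (200, np.int32(321), np.int32(328)), (201, np.int32(320), np.int32(328)), (202, np.int32(320), np.int32(328)), (203, np.int32(321), np.int32(327)), (204, np.int32(321), np.int32(327)), (205, np.int32(321), np.int32(329))]
expect top face corners/foot of end if y=3.8: [[325.9, 203.5], [320.0, 202.3], [325.7, 209.2], [319.9, 208.1]]
tape [(208, np.int32(321), np.int32(324)), (209, np.int32(320), np.int32(326)), (210, np.int32(320), np.int32(325)), (211, np.int32(320), np.int32(325)), (212, np.int32(320), np.int32(325)), (213, np.int32(320), np.int32(325)), (214, np.int32(319), np.int32(325)), (215, np.int32(319), np.int32(324)), (216, np.int32(319), np.int32(324)), (217, np.int32(319), np.int32(324)), (218, np.int32(319), np.int32(325)), (219, np.int32(320), np.int32(325)), (220, np.int32(320), np.int32(324)), (221, np.int32(323), np.int32(324))]
[-10.50681564  -1.57682662   2.90340905] [-0.22152012  1.39261553 -0.03177576] [ 3.14132335 -0.00658264 -3.04330243]
```

Call:
jog_arm --targets '[{"xyz": [-0.004,0,-0.003],"spin": 0},{"xyz": [-0.003,0,0],"spin": 0},{"xyz": [0,0,0],"spin": 0},{"xyz": [0,0,0],"spin": 0},{"xyz": [0,0,0],"spin": 0},{"xyz": [0,0,0],"spin": 0},{"xyz": [0,0,0],"spin": 0},{"xyz": [0,0,0],"spin": 0},{"xyz": [0,0,0],"spin": 0},{"xyz": [0,0,0],"spin": 0}]'

```text
time: 16.8
tool_pos: [564.6, 61.1, 100.6]
tcp_rot: [3.141, -0.008, -3.043]
contact_force: [-12.7, -2.7, 3.3]
grip_width: 17.8
finger_force: 30.0
```

Call:
jog_arm --targets '[{"xyz": [0,0,0],"spin": 0},{"xyz": [0,0,0],"spin": 0},{"xyz": [0,0,0],"spin": 0},{"xyz": [0,0,0],"spin": 0},{"xyz": [0,0,0],"spin": 0},{"xyz": [0,0,0],"spin": 0},{"xyz": [0,0,0],"spin": 0},{"xyz": [0,0,0],"spin": 0},{"xyz": [0,0,0],"spin": 0},{"xyz": [0,0,0],"spin": 0}]'

```text
time: 18.05
tool_pos: [564.6, 61.1, 100.7]
tcp_rot: [3.141, -0.008, -3.043]
contact_force: [-13.4, -1.4, 3.4]
grip_width: 18.0
finger_force: 30.0
```

Call:
jog_arm --targets '[{"xyz": [0,0,0],"spin": 0},{"xyz": [0,0,0],"spin": 0},{"xyz": [0,0,0],"spin": 0},{"xyz": [0,0,0],"spin": 0},{"xyz": [0,0,0],"spin": 0},{"xyz": [0,0,0],"spin": 0},{"xyz": [0,0,0],"spin": 0},{"xyz": [0,0,0],"spin": 0},{"xyz": [0,0,0],"spin": 0},{"xyz": [0,0,0],"spin": 0}]'

```text
time: 19.3
tool_pos: [564.6, 61.1, 100.7]
tcp_rot: [3.141, -0.008, -3.043]
contact_force: [-12.9, -1.8, 2.8]
grip_width: 17.9
finger_force: 30.0
```

Call:
jog_arm --targets '[{"xyz": [0,0,0],"spin": 0},{"xyz": [0,0,0],"spin": 0},{"xyz": [0,0,0],"spin": 0},{"xyz": [0,0,0],"spin": 0},{"xyz": [0,0,0],"spin": 0},{"xyz": [0,0,0],"spin": 0},{"xyz": [0,0,0],"spin": 0},{"xyz": [0,0,0],"spin": 0},{"xyz": [0,0,0],"spin": 0},{"xyz": [0,0,0],"spin": 0}]'

```text
time: 20.55
tool_pos: [564.6, 61.1, 100.7]
tcp_rot: [3.141, -0.008, -3.043]
contact_force: [-13.1, -2.0, 2.2]
grip_width: 17.8
finger_force: 30.0
```

```bash
python3 -c "
from plant import bot
print(bot.close_job())"
```

```text
the job is handed in; nothing more can be done
None
```

The divider is standing on the tape, square and upright against the stop. The gripper still holds it, pushing steadily at about 13 N at the tool (about 9 to 13 N at the stop after foot drag), held for about 4 s before I handed the job in; no verdict came back.

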